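Change over the parts tray

TASK

In the three-bay tray rack on the right, the empty tray was left standing out: push it fully home first. Then hook a fingertip behind the raised front lip of the tray that holds the flat black phone battery and draw it all the way out to its stop, so that the battery lies ready for fitting, and leave it there. Only push and pull with the fingertips: do not pinch a lip, do not touch or lift anything lying in the trays, keep the third tray shut and leave the things on the worktop where they are.

Things in the scene. Friction and masses are not known exactly. Their poses are not given: they have to be found in the camera images.
- rack: Fixed plain metal rack, 150 deep x 208 wide x 82 mm high, on the worktop; origin under it, 60 mm behind its front edge, midway across; x axis towards its back (trays draw out along its -x), y axis to its left as seen from the robot, z up. Three bays side by side, tray centre lines at y = -68, 0, +68 mm; deck 50 mm above the worktop, dividers to 82 mm.
- battery_tray (a joint): How far the tray that holds the flat black phone battery is drawn out of the rack, in m: 0 fully home, 0.08 at its outer stop. About 1.5 N of friction; it stays where it is left. Its bay varies. Grey plastic, 172 x 62 mm, side walls 16 mm high: lip, finger well 50 mm long and 56 mm wide inside, 20 mm high cross wall, 112 mm compartment.
- battery_tray_lip (a point): On the tray that holds the flat black phone battery: middle of the top edge of the lip's inner face, 89 mm above the worktop; axes as the rack's, moves with the tray. The lip, its raised front wall, is 62 mm wide and 8 mm thick (towards -x). Behind it (+x) is the empty finger well, its floor 35 mm below this point. With the tray shut the rack's front edge is 22 mm behind this point.
- battery_tray_lip_in: Inner half (4 mm thick) of the lip of the tray that holds the flat black phone battery, the side that faces the finger well; frame as the tray's: origin under the tray's centre, 51 mm above the worktop, the lip's inner face 82 mm towards -x of it.
- battery_tray_lip_out: Outer half (4 mm thick, top edge 5 mm lower) of the same lip, the side that faces the robot, bearing a small blank label plate; frame as the inner half's; its outer face lies 90 mm towards -x of the origin.
- empty_tray (a joint): How far the tray with nothing in it, which starts partly drawn out is drawn out of the rack, in m: 0 fully home, 0.08 at its outer stop. About 1.5 N of friction; it stays where it is left. Its bay varies. Grey plastic, 172 x 62 mm, side walls 16 mm high: lip, finger well 50 mm long and 56 mm wide inside, 20 mm high cross wall, 112 mm compartment.
- empty_tray_lip (a point): On the tray with nothing in it, which starts partly drawn out: middle of the top edge of the lip's inner face, 89 mm above the worktop; axes as the rack's, moves with the tray. The lip, its raised front wall, is 62 mm wide and 8 mm thick (towards -x). Behind it (+x) is the empty finger well, its floor 35 mm below this point. With the tray shut the rack's front edge is 22 mm behind this point.
- empty_tray_lip_in: Inner half (4 mm thick) of the lip of the tray with nothing in it, which starts partly drawn out, the side that faces the finger well; frame as the tray's: origin under the tray's centre, 51 mm above the worktop, the lip's inner face 82 mm towards -x of it.
- empty_tray_lip_out: Outer half (4 mm thick, top edge 5 mm lower) of the same lip, the side that faces the robot, bearing a small blank label plate; frame as the inner half's; its outer face lies 90 mm towards -x of the origin.
- tin_tray (a joint): How far the third tray, which holds a small round tin and a black loupe and starts shut is drawn out of the rack, in m: 0 fully home, 0.08 at its outer stop. About 1.5 N of friction; it stays where it is left. Its bay varies. Grey plastic, 172 x 62 mm, side walls 16 mm high: lip, finger well 50 mm long and 56 mm wide inside, 20 mm high cross wall, 112 mm compartment.
- tin_tray_lip (a point): On the third tray, which holds a small round tin and a black loupe and starts shut: middle of the top edge of the lip's inner face, 89 mm above the worktop; axes as the rack's, moves with the tray. The lip, its raised front wall, is 62 mm wide and 8 mm thick (towards -x). Behind it (+x) is the empty finger well, its floor 35 mm below this point. With the tray shut the rack's front edge is 22 mm behind this point.
- phone_battery: Flat black phone battery, 105 x 38 x 6 mm, lying lengthwise in its tray's compartment; origin at the centre of its underside.
- flux_tin: Small round tin, 45 mm across, 22 mm high, in the third tray; origin at the centre of its underside.
- loupe: Black loupe, 34 mm across, 36 mm high, standing in the third tray; origin at the centre of its underside.
- solder_tin_1: Flat round tin, 55 mm across, 12 mm high, on the worktop; a bystander; origin at the centre of its underside.
- tape_roll: Brown tape roll, 68 mm across, 40 mm high, on the worktop; a bystander; origin at the centre of its underside.
- driver_red: Red-handled screwdriver, 154 mm long, 16 mm high, lying on the worktop; a bystander; origin at the centre of its underside.
- glue_bottle: Small glue bottle, 30 mm wide, 98 mm high, standing on the worktop; a bystander; origin at the centre of its underside.

How it is judged:
By the outcome, as a careful person would: the job done as asked, in the order asked, and still so for the second after the job is handed in, with the robot touching nothing.
It also fails if it takes over 48 s, if anything falls off the work surface, if the arm or the gripper's body presses on something with over 40 N, if the wrist force passes 120 N, or if a joint passes its speed limit or range.

ROBOT

A 6-joint arm with a two-finger parallel gripper is mounted at the origin on a cart in front of the work surface, level with it; the furniture and walls round the work are solid. World frame = base frame: x ahead of the robot, y to its left, z up, the work surface at z = 0. Lengths are in m, angles in rad, forces in N, time in s.
With the tool pointing down it reaches from about 0.2 to 0.875 m from the base axis. Payload 3.4 kg.
Tool frame: the origin (TCP) lies between the finger pads; the fingertips stand 17 mm ahead of it and the grasp point (between the pads) lies 2 mm behind it (manip.nose_length is the distance from the TCP to the fingertips, in m); z points along the fingers, y is the line along which they close (so a half turn about z gives the same grasp; the last joint's range is limited). The gripper opens to 94 mm and grips with 3 to 60 N. Pads are 16 mm wide; open, the fingers measure 119 mm over their backs; the gripper's body (75 mm by 177 mm) begins 78 mm behind the grasp point.
Start: joints at [1.204, 0.276, 1.505, -0, 1.361, -0.121], TCP at [0.14, 0.558, 0.222] pointing down, gripper open.
Joint ranges: [-2.89, 2.89], [-0.75, 2.08], [0.22, 2.7], [-1.18, 4.32], [0.11, 2.71], [-2.7, 2.7]. Speed limits (rad/s): [2.57, 2.57, 3.14, 3.14, 3.14, 3.14].

INTERFACE

Orientations are given as [roll, pitch, yaw] about the fixed x, y, z axes, in that order (R = Rz(yaw) Ry(pitch) Rx(roll)).
In Python, from cell import manip, cams, finder gives the robot as it stands. Calls block until the motion is done:
- manip.move_ptp(position, orientation): joint-space move of the TCP to a pose.
- manip.line_to(position, velocity=0.15, rot=None, stop_force=None): straight line of the TCP; rot=None keeps the orientation; velocity is the mean speed in m/s. With stop_force (N) it stops when the force on the tool has changed by that much, and returns True; else False.
- manip.set_joints(angles): joint-space move.
- manip.set_gripper(opening): finger opening in m; the grip force is fixed at half the most; returns when the fingers have stopped.
- manip.sleep(seconds).
- manip.inverse_kinematics(position, orientation): joint angles nearest the present ones, or None.
- cams.camera(name): name is "scene" or "top"; returns the picture (400x640x3 uint8, red, green, blue); there is no depth.
- cams.camera_params(name): a dict with "intrinsics" (3x3 intrinsics, pixels), "camera_from_world" (4x4, takes a point from world to camera coordinates). Camera axes: x right, y down, z forward; pixel columns grow to the right and rows downward; lengths in m; the calibration is good to about 2 mm. A picture is of the moment at which its call begins. camera_params takes no time and is no camera call.
A pose or a line that the arm cannot do raises manip.PlanningError and nothing moves.
- manip.close_job(): hands the job in; it is judged then, once.
Trained networks look in the newest picture that a camera, given by its name, has taken for a name from the list of things; names that differ only in an ending like _2 or _b are one class to them, and where a whole thing is asked for, a point or a joint stands for the part that bears it (a point fixed in the world has none). Each returns a list of dicts, best first, with "conf" (0 to 1); they miss things now and then, are a little off and sometimes report something else, mostly with a low value. They report only what shows in the picture. A call takes as long as a camera call.
- finder.recognise(camera, target): "xyz" ([x, y, z] in m, in world coordinates, good to about 4 mm: the middle of the surface that is visible of it).
- finder.cut_out(camera, target): "region" (400x640 bool, what is visible of it).
Readings, each from a call of its own:
- manip.get_time_s(): time.
- manip.get_qpos(): joint angles.
- manip.get_joint_velocities(): joint speeds.
- manip.get_joint_torque(): joint torques, N m.
- manip.get_eef_pos(): TCP position.
- manip.get_tcp_rot(): TCP orientation.
- manip.get_contact_force(): force on the tool from outside, world axes, zero at the start.
- manip.get_wrist_torque(): the same for the moment, N m.
- manip.get_gripper_width(): finger opening in m.
- manip.get_grip_force(): force on a finger pad.
Only numpy, scipy, OpenCV 4.12 (cv2) and the standard library are available. Lean on these libraries where they do the work, as an engineer would, in place of code of your own. Each camera call takes 0.05 s, during which the arm holds its last target. There are 200 camera calls.

## Working session

There is one attempt and no reset: what is moved stays moved. The work goes in short steps, each a Python script; the robot and the scene stay as the last script left them, time stands still between calls to the robot, and variables do not carry over. Pictures are saved under pics/ and viewed, at most 10 in all, crops included, and the job is handed in when it is done.

```bash
ls; mkdir -p pics
python3 - <<'E'
from cell import manip,cams,finder
import cv2,numpy as np
for c in("top","scene"):
    im=cams.camera(c); cv2.imwrite(f"pics/{c}0.png",im[:,:,::-1])
    P=cams.camera_params(c); print(c,np.round(P["intrinsics"],1).tolist(),np.round(P["camera_from_world"],3).tolist())
    for t in("rack","battery_tray_lip","empty_tray_lip","tin_tray_lip","battery_tray_lip_in","battery_tray_lip_out","empty_tray_lip_in","empty_tray_lip_out","phone_battery","flux_tin","loupe","glue_bottle","tape_roll"):
        print(t,[(np.round(d["xyz"],3).tolist(),round(float(d["conf"]),2)) for d in finder.recognise(c,t)[:3]])
print(manip.get_time_s(),manip.get_tcp_rot(),manip.get_gripper_width())
E
```

```text
pics
top [[506.0, 0.0, 327.0], [0.0, 506.0, 189.7], [0.0, 0.0, 1.0]] [[-0.002, -0.999, -0.032, -0.346], [-0.982, 0.008, -0.188, 0.473], [0.188, 0.031, -0.982, 0.913], [0.0, 0.0, 0.0, 1.0]]
rack [([0.587, -0.325, 0.071], 0.77)]
battery_tray_lip [([0.48, -0.367, 0.056], 0.86), ([0.485, -0.286, 0.052], 0.61), ([0.393, -0.224, 0.009], 0.4)]
empty_tray_lip [([0.484, -0.287, 0.057], 0.64), ([0.389, -0.228, 0.009], 0.38)]
tin_tray_lip [([0.535, -0.238, 0.048], 0.87), ([0.53, -0.371, 0.054], 0.65)]
battery_tray_lip_in [([0.428, -0.34, 0.088], 0.39)]
battery_tray_lip_out []
empty_tray_lip_in [([0.483, -0.284, 0.053], 0.64), ([0.393, -0.229, 0.009], 0.28)]
empty_tray_lip_out [([0.41, -0.258, 0.082], 0.59)]
phone_battery [([0.528, -0.373, 0.054], 0.89)]
flux_tin [([0.554, -0.244, 0.073], 0.84)]
loupe [([0.603, -0.27, 0.078], 0.83)]
glue_bottle [([0.41, -0.521, 0.053], 0.49)]
tape_roll [([0.37, -0.431, 0.039], 0.81)]
scene [[383.1, 0.0, 319.7], [0.0, 383.1, 201.0], [0.0, 0.0, 1.0]] [[-0.857, -0.515, 0.016, 0.218], [-0.396, 0.64, -0.658, 0.466], [0.329, -0.57, -0.753, 0.561], [0.0, 0.0, 0.0, 1.0]]
rack [([0.582, -0.313, 0.068], 0.61)]
battery_tray_lip [([0.47, -0.368, 0.061], 0.7)]
empty_tray_lip [([0.478, -0.291, 0.057], 0.8)]
tin_tray_lip [([0.517, -0.234, 0.06], 0.66), ([0.479, -0.292, 0.054], 0.41), ([0.426, -0.332, 0.07], 0.3)]
battery_tray_lip_in [([0.433, -0.334, 0.089], 0.56)]
battery_tray_lip_out [([0.426, -0.333, 0.071], 0.51)]
empty_tray_lip_in []
empty_tray_lip_out [([0.409, -0.256, 0.071], 0.69), ([0.516, -0.23, 0.06], 0.35)]
phone_battery [([0.532, -0.377, 0.06], 0.56)]
flux_tin [([0.556, -0.243, 0.078], 0.71)]
loupe [([0.601, -0.264, 0.076], 0.51)]
glue_bottle [([0.412, -0.518, 0.04], 0.81), ([0.409, -0.258, 0.073], 0.48)]
tape_roll [([0.369, -0.422, 0.034], 0.96), ([0.478, -0.292, 0.058], 0.43)]
1.4 [3.14144317e+00 1.76397308e-05 2.89576557e+00] 0.09401897321511249
```

View pics/top0.png

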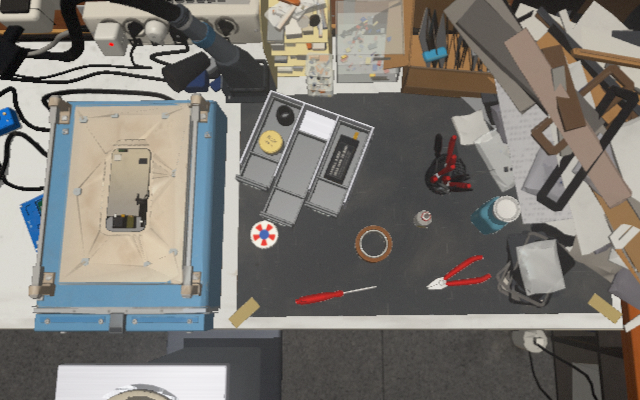

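View pics/scene0.png

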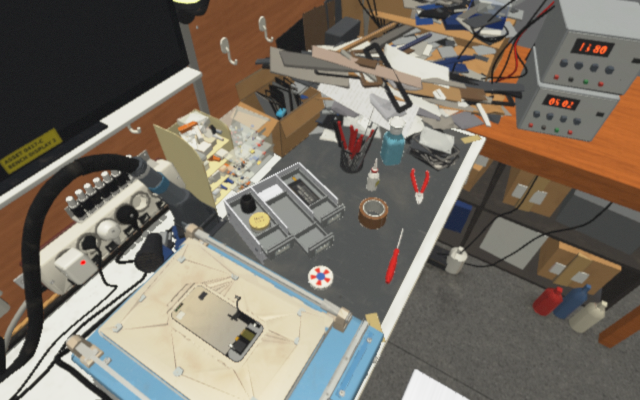

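The top view shows the rack turned by about 20°. The tin and loupe tray is on the left (lip near (250,182)), the empty tray is in the middle and drawn out (lip near (278,220)), and the battery tray is on the right and shut (lip near (323,210)). A flat tin at (264,235) and the tape roll at (373,243) lie in front. Next I'll refine the rack pose with a model overlay.

```bash
cat > h.py <<'E'
import numpy as np,cv2,json
from cell import cams
def proj(P,c):
    q=cams.camera_params(c); T=np.array(q["camera_from_world"]); K=np.array(q["intrinsics"])
    X=np.atleast_2d(P)@T[:3,:3].T+T[:3,3]; u=X@K.T; return u[:,:2]/u[:,2:]
def W(pose,p):
    x,y,a=pose; p=np.atleast_2d(p).astype(float); c,s=np.cos(a),np.sin(a)
    return np.c_[x+c*p[:,0]-s*p[:,1], y+s*p[:,0]+c*p[:,1], p[:,2]]
def overlay(c,name,pose,out,box,sc,fn):
    im=cams.camera(c) if name is None else cv2.imread(name)[:,:,::-1]
    u0,v0,u1,v1=box
    im=cv2.resize(np.ascontiguousarray(im[v0:v1,u0:u1,::-1]),None,fx=sc,fy=sc,interpolation=cv2.INTER_CUBIC)
    def line(pts,col):
        q=((proj(W(pose,pts),c)-[u0,v0]+.5)*sc).astype(int); cv2.polylines(im,[q],True,col,1)
    R=lambda x0,x1,y0,y1,z:[(x0,y0,z),(x1,y0,z),(x1,y1,z),(x0,y1,z)]
    line(R(-.06,.09,-.104,.104,.082),(0,0,255))
    for y,d in zip((-.068,0,.068),out): line(R(-.082-d,-.086-d,y-.031,y+.031,.089),(0,255,0))
    cv2.imwrite(fn,im)
E
python3 - <<'E'
from h import *
p=(.531,-.301,-.35)
overlay("top","pics/top0.png",p,(0,.06,0),(230,85,385,235),4,"pics/t1.png")
overlay("scene","pics/scene0.png",p,(0,.06,0),(215,155,350,270),5,"pics/s1.png")
E
```

```text
(no output)
```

View pics/t1.png

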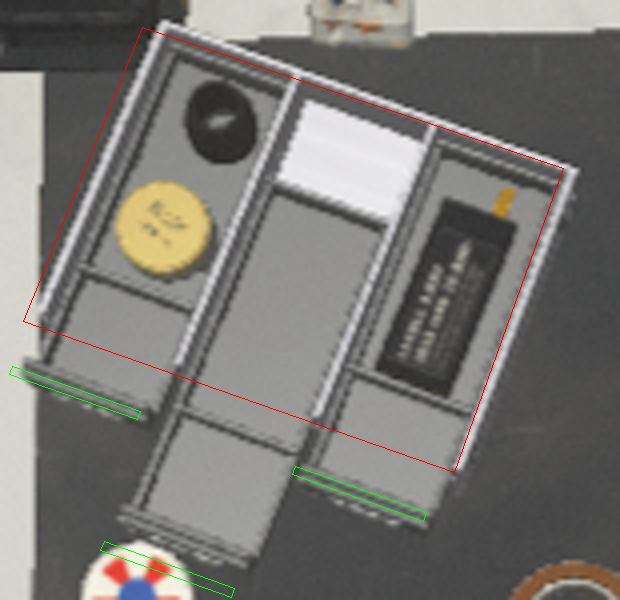

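View pics/s1.png

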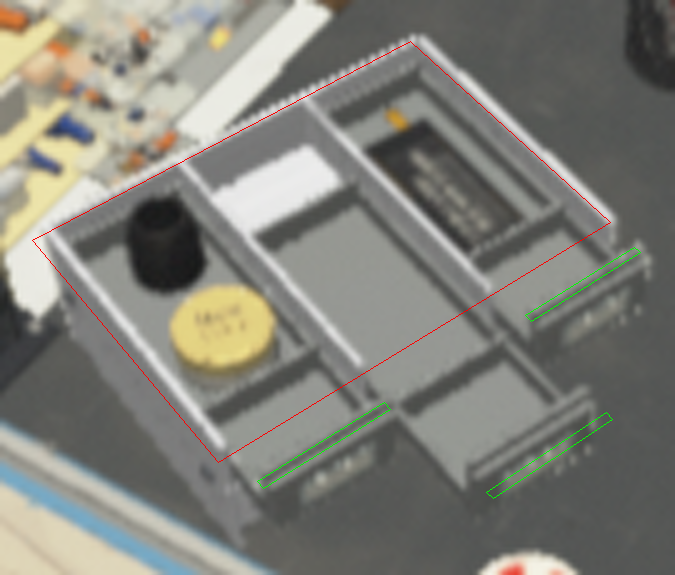

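The overlay is close but needs a shift of about 15 crop pixels. I'll fit the pose to the rack's top corners in both views, using crop pixels: top BL(160,22), BR(578,172), FL(40,318), FR(460,470), and scene BR(422,36), FR(615,215), FL(224,448), BL(48,235).

Run:
```python
from h import *
from scipy.optimize import least_squares
C=np.array([(.09,.104,.082),(.09,-.104,.082),(-.06,.104,.082),(-.06,-.104,.082)])
T=np.array([(160,22),(578,172),(40,318),(460,470)])/4+[229.5,84.5]
S=np.array([(48,235),(422,36),(224,448),(615,215)])/5+[214.5,154.5]
EL=np.array([(122,513),(255,562)])/4+[229.5,84.5]
ES=np.array([(468,470),(590,390)])/5+[214.5,154.5]
f=lambda p:np.r_[(proj(W(p,C),"top")-T).ravel(),(proj(W(p,C),"scene")-S).ravel()]
r=least_squares(f,(.531,-.301,-.35)); print(r.x,np.round(r.fun,1))
for s,m in((slice(0,8),"top"),(slice(8,16),"scene")):
    print(m,least_squares(lambda p:f(p)[s],r.x).x)
L=lambda d:[(-.084-d,.031,.089),(-.084-d,-.031,.089)]
g=lambda d:np.r_[(proj(W(r.x,L(d[0])),"top")-EL).ravel(),(proj(W(r.x,L(d[0])),"scene")-ES).ravel()]
q=least_squares(g,[.05]); print(q.x,np.round(q.fun,1))
json.dump([*r.x,q.x[0]],open("pose.json","w"))
overlay("top","pics/top0.png",r.x,(0,q.x[0],0),(230,85,385,235),4,"pics/t2.png")
```

```text
[ 0.531467   -0.30710669 -0.36379941] [-0.2  0.6  0.2 -0.2 -0.8 -0.2  1.2  1.  -1.3 -1.3 -0.4 -0.3 -0.2  0.3
  0.3  0.3]
top [ 0.53210441 -0.30687725 -0.36642677]
scene [ 0.53047389 -0.30725365 -0.35935451]
[0.046624] [ 0.4  0.3 -0.3  0.2  0.8 -1.3  0.4 -0.6]
```

View pics/t2.png

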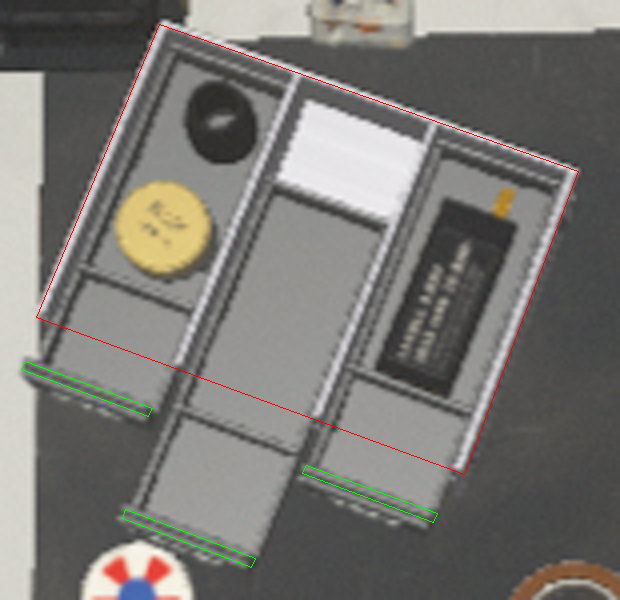

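The overlay now matches to about 1.5 mm, with yaw −0.364 and the empty tray out by about 47 mm. I'll close the fingers and push the empty tray home.

```bash
cat >> h.py <<'E'
from cell import manip
PX,PY,PA,D=json.load(open("pose.json"))
def w(x,y,z): return W((PX,PY,PA),(x,y,z))[0].tolist()
ROT=[np.pi,0,PA]
E
python3 - <<'E'
from h import *
manip.set_gripper(0.0)
p=w(-.09-D-.03,0,.30)
for o in (PA,PA+np.pi):
    q=manip.inverse_kinematics(p,[np.pi,0,o]); print(o,None if q is None else np.round(q,2))
e=manip.get_eef_pos(); manip.line_to([e[0],e[1],.30],velocity=.2)
manip.move_ptp(p,ROT)
f0=manip.get_contact_force()
manip.line_to(w(-.09-D-.03,0,.083),velocity=.15)
print("dn",np.round(manip.get_contact_force()-f0,2))
z=.083
hit=manip.line_to(w(-.093,0,z),velocity=.05,stop_force=12)
def local():
    v=np.array(manip.get_eef_pos())-[PX,PY,0]; c,s=np.cos(PA),np.sin(PA); return np.round([c*v[0]+s*v[1],-s*v[0]+c*v[1],v[2]],4)
print(hit,local(),np.round(manip.get_contact_force()-f0,2),manip.get_gripper_width(),manip.get_time_s())
cv2.imwrite("pics/a.png",cams.camera("scene")[140:290,200:370,::-1].repeat(4,0).repeat(4,1))
E
```

```text
-0.3637994112711418 [-0.74  0.05  1.6  -0.    1.49  1.2 ]
2.7777932423186513 [-0.74  0.05  1.6   0.    1.49 -1.94]
dn [ 0.1  -0.3   0.41]
True [-0.0988  0.0002  0.0821] [-0.18  0.2   0.97] 0.0005433540506347674 9.25
```

View pics/a.png

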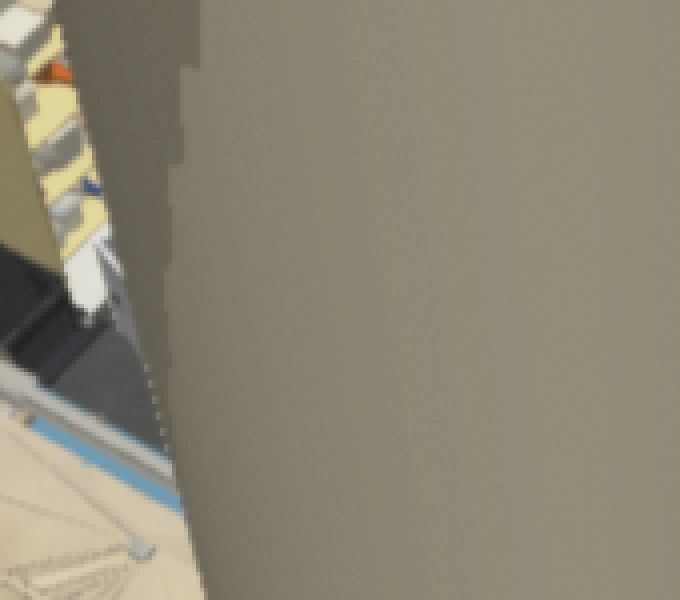

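The arm hides the view, but the stop came at x = −98.8 mm and home is expected at −98. I'll press once more to confirm, back off, raise and look from above.

```bash
cat >> h.py <<'E'
def local():
    v=np.array(manip.get_eef_pos())-[PX,PY,0]; c,s=np.cos(PA),np.sin(PA); return np.round([c*v[0]+s*v[1],-s*v[0]+c*v[1],v[2]],4)
E
python3 - <<'E'
from h import *
f0=manip.get_contact_force()
hit=manip.line_to(w(-.092,0,.083),velocity=.02,stop_force=15)
print(hit,local(),np.round(manip.get_contact_force()-f0,2))
manip.line_to(w(-.125,0,.083),velocity=.1)
manip.line_to(w(-.125,0,.30),velocity=.25)
manip.move_ptp([.35,.1,.35],ROT)
overlay("top",None,(PX,PY,PA),(0,0,0),(230,85,385,235),4,"pics/b.png")
print(manip.get_time_s())
E
```

```text
False [-0.0982  0.0003  0.082 ] [-10.52   1.64   5.31]
12.8
```

View pics/b.png

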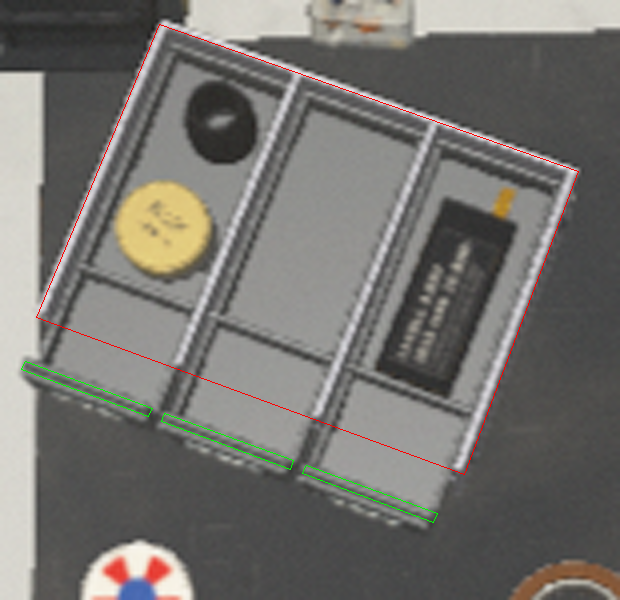

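All three lips are now in line, so the empty tray is home. Next I'll hook the battery tray's lip from inside its finger well and draw it out.

Run:
```python
from h import *
y=-.068
manip.move_ptp(w(-.060,y,.22),ROT)
f0=manip.get_contact_force()
h=manip.line_to(w(-.060,y,.083),velocity=.1,stop_force=6)
print("down",h,local(),np.round(manip.get_contact_force()-f0,2))
if not h:
    h=manip.line_to(w(-.159,y,.083),velocity=.04,stop_force=12)
    print("pull",h,local(),np.round(manip.get_contact_force()-f0,2))
    h=manip.line_to(w(-.161,y,.083),velocity=.02,stop_force=15)
    print("pull2",h,local(),np.round(manip.get_contact_force()-f0,2))
    manip.line_to(w(-.137,y,.083),velocity=.06)
    print("free",local(),np.round(manip.get_contact_force()-f0,2))
    manip.line_to(w(-.137,y,.28),velocity=.15)
    manip.move_ptp([.35,.1,.35],ROT)
    overlay("top",None,(PX,PY,PA),(.08,0,0),(230,85,405,235),4,"pics/c.png")
print(manip.get_time_s())
```

```text
down False [-0.0595 -0.0682  0.0836] [ 0.69  0.7  -0.57]
pull True [-0.1519 -0.0682  0.0832] [ 2.49  0.1  -0.6 ]
pull2 True [-0.1518 -0.0683  0.0832] [ 0.81  0.4  -0.66]
free [-0.1368 -0.0679  0.0827] [ 0.52  1.31 -0.33]
22.0333
```

View pics/c.png

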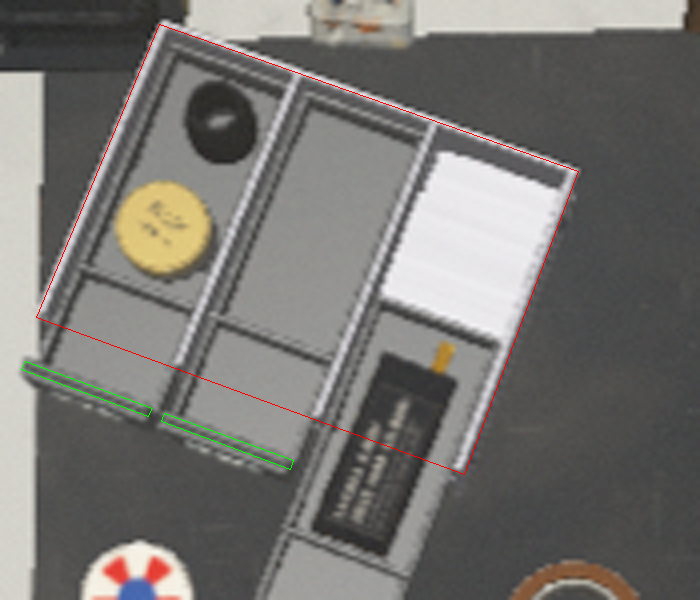

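The tray is drawn out, but the lip fell outside my crop. I'll check it at its stop, and check the bystanders.

Run:
```python
from h import *
overlay("top",None,(PX,PY,PA),(.08,0,0),(225,165,405,300),4,"pics/d.png")
```

```text
(no output)
```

View pics/d.png

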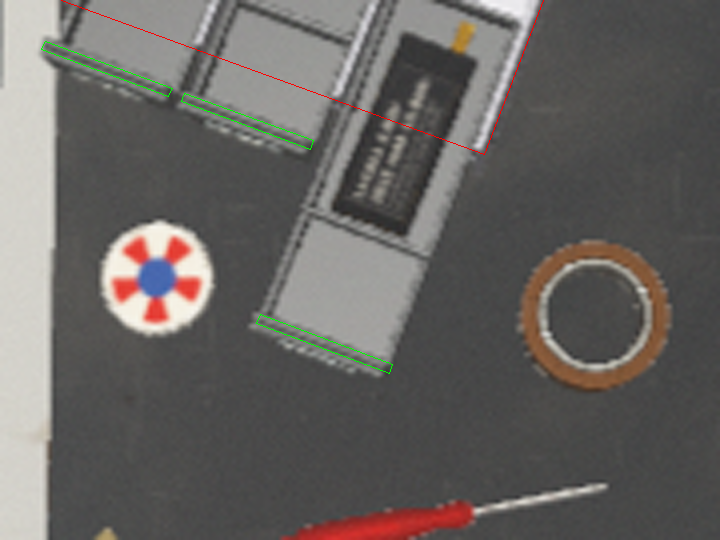

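The lip sits at the 80 mm mark, and the two pulls stopped against the same hard stop. The other two trays are shut and the worktop items in this view have not moved. I'll hand the job in.

```bash
python3 -c "
from cell import manip
print(manip.get_time_s(), manip.close_job())"
```

```text
the job is handed in; nothing more can be done
22.0833 None
```

I pushed the empty tray fully home first, then drew the battery tray out to its stop and left it there, and handed the job in at 22.1 s; the third tray stayed shut and the final camera check showed nothing else moved.

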